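# Quarter-turn a keepsake box on the engraving jig and seat it in the corner

### The job

The square wooden box must be engraved with its clasp side facing the near edge of the jig (the edge on the robot's side). Without lifting it, turn it a quarter turn clockwise (seen from above) by pushing it against the round post so that it swings round the post; then slide it fully home in the corner of the two adjustable stop bars: first press it square against the far bar, then against the left bar, each time with a steady push of about 10 N held for half a second, and leave it flush with both. Never load the box with more than 30 N, do not tip it, and leave the things around the jig alone.

Things in the scene. Friction and masses are not known exactly. Their poses are not given: they have to be found in the camera images.
- jig: Flat grey board fixed to the table, 330 (its x) x 320 (its y) x 12 mm thick; origin at the centre of its underside, top at z = 12 mm. Its x points away from the robot (within 12 degrees), y to the left, z up; its near edge is the -x one. The post and both stops are fixed to it; it stands elsewhere each run. The box slides on its top.
- post: Upright round post with a black rubber sleeve, 16 mm diameter, 42 mm high above the board, fixed; origin at its foot, at x = 20, y = -20 mm in the jig's frame. A push away from the robot on the box's near side, left of its middle, brings the box's far side against the post and swings it clockwise round it.
- stop_far: Far stop: a slotted plate fixed to the board that carries a rubber-faced aluminium bar, 130 (y) x 20 x 22 mm high, clamped rigidly. Axes as the jig's; origin on the board's top at jig x = 140, y = 60 mm, NOT at the bar: the bar's near face, where the box's far side must lie, is set anywhere from 0 to 10 mm nearer to the robot than this origin, differently each run. Find it by feel.
- stop_left: Left stop: the same with a bar 80 mm long (along jig x), origin on the board's top at jig x = 100, y = 130 mm; its x axis points to the jig's left (+y). The bar's right face, where the box's left side must lie, is set 0 to 10 mm to the right of this origin: find it by feel. The seated box has its origin at jig x 80 to 90, y 70 to 80 mm.
- box: Closed square wooden box, 100 x 100 x 45 mm high, 0.24 to 0.38 kg, loose, too wide to grip; slides at 1 to 3 N. Brass clasp flush on one side, two small hinges opposite. Origin at its underside centre; -x is the clasp side. At the start it lies on the near side of the post, 3 to 30 mm short of it, clasp to the right (box x along jig y within 12 degrees), centre 20 to 38 mm left of the post's.
- clasp (a point): Middle of the box's clasp side, 50 mm from the box's axis and 22.5 mm above its underside; it must end on the jig's near (-x) side of the box.
- jar: Bystander: glass jar with wooden lid, 60 mm diameter, 85 mm high, on the table left of the jig; origin at its foot.
- gift_box: Bystander: green box 110 x 80 x 30 mm on the table right of the jig; origin at its underside centre.
- driver: Bystander: screwdriver about 160 mm long lying on the table right of the jig.
There are look-alikes about, which are no part of the job. Several things have the shape of the box; the one meant has the colours described above.

How it is judged (in metres and radians):
On the way, in this order (a step that is already met when the one before it is completed fails the run):
1. the box, part-way through its turn (20 to 70 degrees still to go), bears on the post (contact force between box and post above 0.3 N and angle between the x axis of box and the x axis of jig, either way round between 0.35 and 1.22 rad), for 0.05 s.
2. the box is turned: clasp to the near edge, square to the jig within 20 degrees (angle between the x axis of box and the x axis of jig, either way round below 0.35 rad and x of clasp in the frame of jig below 0.055 m), for 0.05 s.
3. the box is pressed against the far stop (at least 1.5 N reaching the stop, never over 30 N) for 0.3 s (contact force between box and stop_far above 1.5 N and angle between the x axis of box and the x axis of jig, either way round below 0.06 rad), for 0.3 s.
4. then it is pressed against the left stop (at least 1.5 N reaching the stop, never over 30 N) for 0.3 s (contact force between box and stop_left above 1.5 N and x of box in the frame of jig above 0.0775 m and angle between the x axis of box and the x axis of jig, either way round below 0.06 rad), for 0.3 s.
At the end, for the whole second after the job is handed in: The box lies at rest flat on the board in the far left corner, clasp side to the near edge, having been pressed home on both stop bars (its centre 80 to 90 mm ahead and 70 to 80 mm left of the jig's middle, as the bars are set, give or take 2.5 mm) and square to the jig within 2.3 degrees (x of box in the frame of jig between 0.0775 and 0.0935 m and y of box in the frame of jig between 0.0675 and 0.0835 m and angle between the x axis of box and the x axis of jig, either way round below 0.04 rad and x of clasp in the frame of jig below 0.05 m and linear speed of box below 0.01 m/s and z of box in the frame of jig below 0.015 m); the robot touches nothing.
It fails at once if the box is pushed by the robot with more than 30 N (contact force between box and the fingers above 30 N or contact force between box and the arm above 30 N).
It fails at once if the box bears on the post or a stop with more than 30 N (contact force between box and post above 30 N or contact force between box and stop_far above 30 N or contact force between box and stop_left above 30 N).
It fails at once if the box is tipped by more than 10 degrees or lifted by more than 10 mm (angle between box's own z axis and vertical above 0.175 rad or z of box in the frame of jig above 0.022 m).
It fails at once if the jar, the green box or the screwdriver is moved by more than 20 mm (distance of any of jar, gift_box, driver from where it was at the start of the episode above 0.02 m).
It also fails if it takes over 72 s, if anything falls off the work surface, if the arm or the gripper's body presses on something with over 40 N, if the wrist force passes 120 N, or if a joint passes its speed limit or range.

### The arm

A 7-joint arm with a two-finger parallel gripper is mounted at the origin on the work surface. World frame = base frame: x ahead of the robot, y to its left, z up, the work surface at z = 0. Lengths are in m, angles in degrees, forces in N, time in s.
With the tool pointing down it reaches from about 0.425 to 0.825 m from the base axis. Payload 3.6 kg.
Tool frame: the origin (TCP) lies between the finger pads; the fingertips stand 25 mm ahead of it and the grasp point (between the pads) lies 6 mm ahead of it; z points along the fingers, x is the direction in which the jaws open and shut, and the axes are right-handed (so a half turn about z gives the same grasp; the last joint's range is limited). The gripper opens to 85 mm and grips with 20 to 120 N. Pads are 22 mm wide; open, the fingers measure 114 mm over their backs; the gripper's body (76 mm by 85 mm) begins 54 mm behind the grasp point. The pads swing forward as they close: fully open they stand 13 mm farther back than shut.
Start: joints at [-72.451, 35.231, -0.722, 81.555, 0.464, 63.22, -2.315], TCP at [0.212, 0.614, 0.256] pointing down, gripper open.
Joint ranges: [-178.69, 178.69], [-17.37, 117.87], [-77.05, 75.6], [15.02, 138.74], [-78.02, 258.01], [0.78, 113.62], [-162.83, 162.83]. Speed limits (degrees/s): [159.86, 159.86, 180, 180, 180, 180, 180].

### API

Orientations are given as [roll, pitch, yaw] about the fixed x, y, z axes, in that order (R = Rz(yaw) Ry(pitch) Rx(roll)).
In Python, from workcell import r gives the robot as it stands. The module is installed in compiled form; this text tells all that it offers.
- The arm moves only by the tool drive_tool, never from a script. Its argument "commands" is one flat list of numbers, 5 for each row, row after row: the shift along the tool's x, y, z in m, then the turn about the tool's z in rad, then the closure, from 0 (fully open) to 1 (shut). In form: [tx, ty, tz, yaw, fingers, tx, ty, tz, yaw, fingers, ...]. A call has 1 to 10 rows; each row is the pose to reach, as a shift and turn from the pose commanded when the call began, along the tool's axes at that moment; what a row does not reach only later rows make up. A row lasts 1/10 s, in which the tool goes at most 50 mm and 8.59 degrees, less where a joint would pass 70% of its speed; a pose out of reach is approached as far as the arm can. A call with a gripper value outside its range is refused whole. The fingers move at their own pace and stop on an object; "newtons" is the grip in N (left out, the last holds). Time passes only in rows, so rows that repeat a pose let the fingers close. It gives the time, the measured TCP pose, the force and the opening at its end, in the units of the state.
- r.get_state(): the state, without advancing time (a new reading comes with each control period).
- r.snapshot(name): name is "scene" or "top" or "wrist"; returns (picture, depth): 384x512x3 uint8, red, green, blue; 384x512 float32, m along the optical axis (not along the pixel's ray), 0 where there is no reading.
- r.get_calibration(name): a dict with "fx", "fy", "cx", "cy" (pixels), "k1" (the pictures are not rectified: a ray, as slopes to the right and down, at radius r is drawn at 1 + k1 r^2 times it, then the intrinsics apply), "xyz" and "rotation" of the camera in the world. Camera axes: x right, y up, looking along -z (the intrinsics and any distortion apply to the point x, -y, -z); pixel columns grow to the right and rows downward; lengths in m; the calibration is good to about 2 mm. A picture is of the moment at which its call begins: read the wrist's pose just before it. get_calibration takes no time and is no camera call; for the wrist camera it gives the pose at the moment of the call.
- r.sign_off(): hands the job in, once; it reports no verdict.
Trained networks look in the newest picture that a camera, given by its name, has taken for a name from the list of things; names that differ only in an ending like _2 or _b are one class to them, and where a whole thing is asked for, a point or a joint stands for the part that bears it (a point fixed in the world has none). Each returns a list of dicts, best first, with "conf" (0 to 1); they miss things now and then, are a little off and sometimes report something else, mostly with a low value. They report only what shows in the picture. A call takes as long as a camera call. They do not tell look-alikes from the thing itself.
- r.cut_out(name, camera): "mask" (384x512 bool, what is visible of it) and "box" ([left, top, right, bottom] in pixels, round what is visible of it).
- r.spot_point(name, camera): "position" ([row, column] in pixels: a listed point, or the origin of a listed thing).
The state is a dict: "clock": time; "joint_pos": joint angles; "joint_vel": joint speeds; "effort": joint torques, N m; "tool_pos": TCP position; "eef_rot": TCP orientation; "ft_force": force on the tool from outside, world axes, zero at the start; "wrist_torque": the same for the moment, N m; "gripper_width": finger opening in m.
Only numpy, scipy, OpenCV 4.12 (cv2) and the standard library are available. Lean on these libraries where they do the work, as an engineer would, in place of code of your own. Each camera call takes 0.05 s, during which the arm holds its last target.

## Working session

There is one attempt and no reset: what is moved stays moved. The work goes in short steps, Python scripts to look and compute and a tool call to move; the robot and the scene stay as the last step left them, time stands still between calls to the robot, and variables do not carry over. Pictures are saved under pics/ and viewed, and the job is handed in when it is done.

Besides the shell and the picture viewer there is one more tool, called by a JSON object that holds its "api" and its "payload", one argument or row to a line. drive_tool: Moves the arm, as the interface text tells. Its arguments: {"type":"object","properties":{"commands":{"type":"array"},"newtons":{"type":"number"}},"required":["commands"]}

```bash
mkdir -p pics; cat > h.py <<'E'
import numpy as np, cv2
from workcell import r
def ray(cal,u,v):
    xd=(u-cal['cx'])/cal['fx']; yd=(v-cal['cy'])/cal['fy']
    x,y=xd,yd
    for _ in range(20):
        k=1+cal['k1']*(x*x+y*y); x,y=xd/k,yd/k
    return x,y
def pt(cal,u,v,d):
    x,y=ray(cal,u,v); return np.array(cal['xyz'])+np.array(cal['rotation'])@np.array([x*d,-y*d,-d])
def onz(cal,u,v,z):
    x,y=ray(cal,u,v); R=np.array(cal['rotation'])@np.array([x,-y,-1]); c=np.array(cal['xyz'])
    return c+R*(z-c[2])/R[2]
def save(p,n): cv2.imwrite('pics/'+n,cv2.cvtColor(p,cv2.COLOR_RGB2BGR))
E
python3 - <<'E'
from h import *
print(r.get_state())
for n in ('scene','top'):
    p,d=r.snapshot(n); save(p,n+'0.png'); np.savez(n+'0.npz',p=p,d=d)
    print(n,r.get_calibration(n))
    for t in ('box','post','stop_far','stop_left','jig','clasp'):
        for o in r.spot_point(t,n)[:3]: 
            v,u=o['position']; print(t,round(o['conf'],2),(round(u),round(v)),pt(r.get_calibration(n),u,v,d[int(v),int(u)]).round(3))
E
```

```text
{'clock': 0.0, 'joint_pos': array([-72.4511347 ,  35.29119114,  -0.72238304,  81.64450528,
         0.46308317,  63.22009042,  -2.31441695]), 'joint_vel': array([-0.05917838,  0.00786234, -0.05502731,  0.01324652,  0.0653161 ,
        0.01161132,  0.09134111]), 'effort': array([ 6.17863316e-05, -4.69212162e+01,  2.58836579e-01, -1.71033883e+01,
        9.87841864e-03,  9.65281186e-03, -3.27134074e-06]), 'tool_pos': array([0.21209297, 0.61365182, 0.2550977 ]), 'eef_rot': array([1.79998304e+02, 1.52923511e-01, 7.09361149e+01]), 'ft_force': array([ 0.41075248, -0.39472935,  0.12485051]), 'wrist_torque': array([-0.01913235,  0.0108855 , -0.00149364]), 'gripper_width': 0.08532788799807901}
scene {'fx': 453.3356223193985, 'fy': 453.3356223193985, 'cx': 258.53847658856364, 'cy': 195.68314840481975, 'k1': 0.05084244844844715, 'xyz': array([ 1.07835038, -0.3846155 ,  0.61971513]), 'rotation': array([51.38533851, -0.31160529, 56.92584764])}
box 0.93 (261, 222) [-46.774 -48.237 -47.233]
box 0.64 (130, 201) [-65.239 -66.702 -65.698]
box 0.57 (405, 212) [-35.683 -37.146 -36.142]
post 0.8 (276, 24
[... 359 characters left out ...]
.60018926492256, 'cx': 257.78094072921357, 'cy': 183.37310181977114, 'k1': -0.03319732970560889, 'xyz': array([0.38076453, 0.01061725, 0.86243822]), 'rotation': array([  7.66494418,  -1.69013457, -88.7041825 ])}
box 0.92 (137, 128) [72.131 71.761 72.612]
box 0.66 (256, 178) [72.717 72.347 73.199]
box 0.62 (336, 274) [73.213 72.843 73.695]
post 0.7 (200, 119) [74.574 74.204 75.056]
post 0.64 (269, 143) [77.907 77.536 78.388]
stop_far 0.92 (226, 98) [75.817 75.447 76.299]
stop_left 0.66 (200, 117) [74.616 74.245 75.097]
jig 0.74 (255, 157) [73.259 72.889 73.741]
clasp 0.94 (277, 173) [73.48  73.11  73.962]
clasp 0.6 (120, 138) [71.292 70.922 71.774]
clasp 0.56 (332, 297) [72.665 72.294 73.146]
```

```bash
sed -i 's/^def ray/from scipy.spatial.transform import Rotation as Ro\ndef M(c): return Ro.from_euler("xyz",c["rotation"],degrees=True).as_matrix()\ndef ray/; s/np.array(cal\[.rotation.\])/M(cal)/' h.py
python3 - <<'E'
from h import *
n='top'; c=r.get_calibration(n); d=np.load('top0.npz')['d']
for t,u,v in (('boxtop',256,178),('post',269,143),('far',226,98),('left',200,117),('jig',255,157),('clasp',277,173)): print(t,pt(c,u,v,d[v,u]).round(4))
E
```

```text
boxtop [ 0.5024 -0.0064  0.0538]
post [ 0.5962 -0.0371  0.0111]
far [0.6985 0.0701 0.0348]
left [0.6506 0.1311 0.0299]
jig [ 0.5512 -0.003   0.0542]
clasp [ 0.5146 -0.054   0.0581]
```

View pics/top0.png

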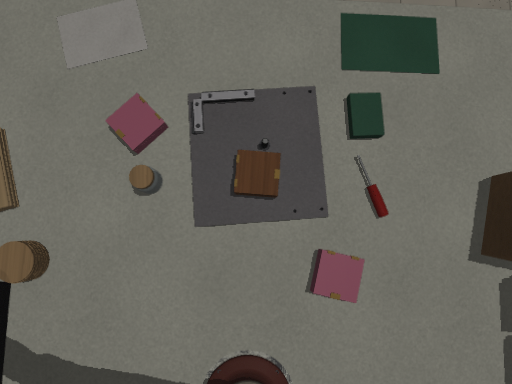

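View pics/scene0.png

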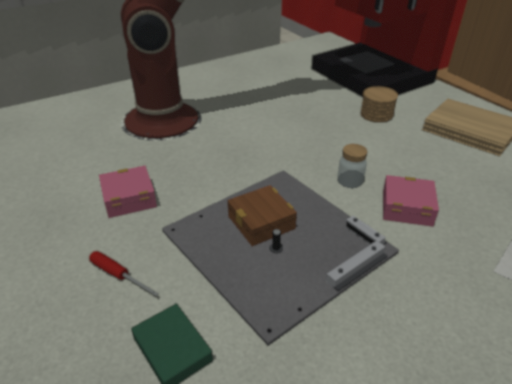

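The top view shows the brown box at about (258,173) with the clasp on its right side, the post at (265,143), the bars at (228,96) and (198,116), and the jig's corners near (189,93), (316,86), (327,216) and (194,226). The pink boxes are look-alikes. Next I'll fit the geometry.

```bash
python3 - <<'E'
from h import *
c=r.get_calibration('top'); z=np.load('top0.npz'); p,d=z['p'],z['d']
crop=cv2.resize(cv2.cvtColor(p[75:235,175:340],cv2.COLOR_RGB2BGR),None,fx=4.5,fy=3.7,interpolation=cv2.INTER_CUBIC)
crop=cv2.resize(cv2.cvtColor(p[80:230,180:335],cv2.COLOR_RGB2BGR),None,fx=4,fy=4,interpolation=cv2.INTER_CUBIC)
cv2.imwrite('pics/crop.png',np.clip(crop.astype(float)*1.8,0,255).astype(np.uint8))
# points
vv,uu=np.mgrid[70:240,170:345]
x,y=ray(c,uu.astype(float),vv.astype(float)); D=d[70:240,170:345]
P=np.stack([x*D,-y*D,-D],-1)@M(c).T+np.array(c['xyz'])
m=(P[...,2]>0.050)&(P[...,2]<0.066)&(np.abs(P[...,0]-.5)<.1)
hsv=cv2.cvtColor(p,cv2.COLOR_RGB2HSV)[70:240,170:345]
brown=(hsv[...,1]>80)
mm=(m&brown).astype(np.uint8)
n,l,s,ct=cv2.connectedComponentsWithStats(mm); k=1+np.argmax(s[1:,4]); mk=l==k
pts=P[mk][:,:2]; 
rect=cv2.minAreaRect((pts*1000).astype(np.float32)); print('box',rect, P[mk][:,2].mean(), mk.sum())
print(cv2.boxPoints(rect))
# jig
b=(P[...,2]>0.007)&(P[...,2]<0.08); print('dep jig z',np.median(P[b][:,2]))
g=((hsv[...,2]<105)).astype(np.uint8)
for z_ in ('jig','box'):
    for o in r.cut_out(z_,'top')[:4]:
        ys,xs=np.nonzero(o['mask']); zz=.012 if z_=='jig' else .057
        q=np.array([onz(c,u,v,zz)[:2] for u,v in zip(xs,ys)])*1000
        print(z_,o['conf'],o['box'],cv2.minAreaRect(q.astype(np.float32)))
E
```

```text
box ((515.6767578125, -8.220817565917969), (101.14376068115234, 100.2997055053711), 86.58313751220703) 0.05608645006111927 1888
[[462.60196  -55.71386 ]
 [562.7234   -61.691742]
 [568.7516    39.272224]
 [468.63013   45.250107]]
dep jig z 0.011491924569018819
jig 0.72 [183.9, 88.1, 327.7, 226.7] ((568.32080078125, -6.224761962890625), (333.6845397949219, 319.5957946777344), 5.506164073944092)
jig 0.15 [347.1, 88.2, 382.2, 137.0] ((675.8886108398438, -276.47705078125), (118.9080810546875, 89.7652359008789), 2.8993730545043945)
box 0.9 [234.9, 151.3, 278.9, 198.1] ((513.5975341796875, -9.486572265625), (103.8862075805664, 105.62226104736328), 87.28860473632812)
box 0.89 [101.6, 96.2, 165.9, 153.9] ((624.0693969726562, 273.29718017578125), (116.36173248291016, 100.33462524414062), 44.92091369628906)
box 0.8 [313.4, 250.2, 364.2, 303.3] ((289.1352844238281, -190.595458984375), (106.5220947265625, 98.05902099609375), 77.77693176269531)
```

View pics/crop.png

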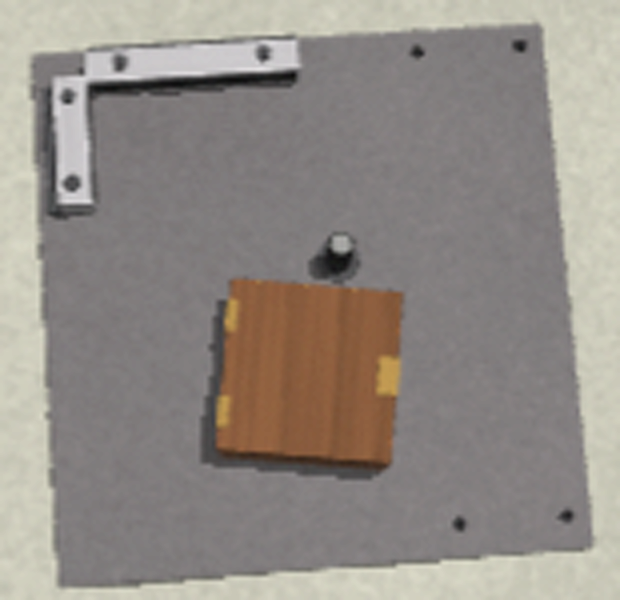

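```bash
python3 - <<'E'
from h import *
c=r.get_calibration('top')
w=lambda x,y,z: onz(c,(x+.5)/4-.5+180,(y+.5)/4-.5+80,z)[:2]
C=np.array([w(*q,.012) for q in ((33,55),(540,25),(592,547),(60,586))]); print(C.round(4))
L=np.array([[.165,.16],[.165,-.16],[-.165,-.16],[-.165,.16]])
A=C-C.mean(0); th=np.arctan2((L[:,0]*A[:,1]-L[:,1]*A[:,0]).sum(),(L*A).sum())
R=np.array([[np.cos(th),-np.sin(th)],[np.sin(th),np.cos(th)]]); o=C.mean(0)
print('jig',o,np.degrees(th)); print('res',(C-o-L@R.T).round(4))
J=lambda q:(R.T@(np.array(q)-o)).round(4)
print('post',J(w(341,243,.054)), w(341,243,.054),'expected world',o+R@[.02,-.02])
for n,q in dict(fL=(86,81),fR=(299,70),lT=(89,92),lB=(93,203)).items(): print(n,J(w(*q,.034)))
B=np.array([w(*q,.057) for q in ((230,280),(403,292),(390,466),(217,452))]); print('box corners',[J(b) for b in B],'c',J(B.mean(0)),B.mean(0))
print('box depth c',J([.5157,-.0082]))
for k in range(4):
    e=B[(k+1)%4]-B[k]; print(np.linalg.norm(e),np.degrees(np.arctan2(e[1],e[0]))-np.degrees(th))
E
```

```text
[[ 0.7162  0.1665]
 [ 0.7468 -0.1492]
 [ 0.4207 -0.1805]
 [ 0.3903  0.1345]]
jig [ 0.5685147 -0.0071714] 5.535566024036954
res [[-0.0011 -0.0015]
 [-0.0014  0.0013]
 [ 0.001   0.0018]
 [ 0.0015 -0.0017]]
post [ 0.021  -0.0199] [ 0.59128787 -0.02496658] expected world [ 0.5903507  -0.02514886]
fL [0.1363 0.1244]
fR [ 0.135  -0.0042]
lT [0.1292 0.123 ]
lB [0.0603 0.1241]
box corners [array([0.0027, 0.0457]), array([-0.0111, -0.0532]), array([-0.1109, -0.0375]), array([-0.096 ,  0.0596])] c [-0.0538  0.0037] [ 0.51456673 -0.00871902]
box depth c [-0.0527  0.0041]
0.09984432990377445 -97.90881740394494
0.10106513583883785 171.07960279266982
0.0982564434141201 81.28684337110208
0.09967024463365813 -8.016133518772302
```

```bash
cat >> h.py <<'E'
JO=np.array([.5685,-.0072]); JT=np.radians(5.54)
JR=np.array([[np.cos(JT),-np.sin(JT)],[np.sin(JT),np.cos(JT)]])
def j2w(x,y): return JO+JR@np.array([x,y])
def w2j(x,y): return JR.T@(np.array([x,y])-JO)
def shifts(cur,targets):
    """cur: (jig x,jig y,z,jigyaw deg); targets same."""
    y=np.radians(cur[3]); tx=np.array([np.cos(y),np.sin(y)]); ty=np.array([np.sin(y),-np.cos(y)])
    for t in targets:
        d=np.array(t[:2])-np.array(cur[:2])
        print([round(float(v),4) for v in (d@tx,d@ty,cur[2]-t[2],-np.radians(t[3]-cur[3]))])
def now():
    s=r.get_state(); p=s['tool_pos']; f=s['ft_force']
    print('t',s['clock'],'jig xy',w2j(*p[:2]).round(4),'z',p[2].round(4),'jyaw',round(s['eef_rot'][2]-5.54,2),'F jig',(JR.T@f[:2]).round(2),f[2].round(2),'w',round(s['gripper_width'],4))
E
python3 - <<'E'
from h import *
w=w2j(.212,.614); v=w2j(.45,.25)
shifts((*w,.256,70.94-5.54),[(*v,.2,81.5),(-.125,.03,.2,81.5),(-.125,.03,.06,81.5)])
E
```

```text
[-0.2663, 0.3438, 0.056, -0.281]
[-0.4955, 0.4137, 0.056, -0.281]
[-0.4955, 0.4137, 0.196, -0.281]
```

{"api": "drive_tool", "payload": {
  "commands": [-0.2663,0.3438,0.056,-0.281,1,-0.2663,0.3438,0.056,-0.281,1,-0.2663,0.3438,0.056,-0.281,1,-0.2663,0.3438,0.056,-0.281,1,-0.2663,0.3438,0.056,-0.281,1,-0.2663,0.3438,0.056,-0.281,1,-0.2663,0.3438,0.056,-0.281,1,-0.2663,0.3438,0.056,-0.281,1,-0.2663,0.3438,0.056,-0.281,1,-0.2663,0.3438,0.056,-0.281,1],
  "newtons": 60
}}

```text
clock: 1.8
tool_pos: [0.4541, 0.243, 0.1998]
eef_rot: [179.9, 0.3, 86.3]
ft_force: [-0.4, 0.6, -1.0]
gripper_width: 0.0
```

```bash
python3 - <<'E'
from h import *
now(); print(r.get_state()['joint_pos'])
v=w2j(.45,.25)
shifts((*v,.2,81.5),[(-.125,.03,.2,81.5),(-.125,.03,.06,81.5)])
E
```

```text
t 1.8 jig xy [-0.0897  0.26  ] z 0.1998 jyaw 80.78 F jig [-0.32  0.63] -1.04 w 0.0
[-28.18465266  27.33614222  -3.71210775 107.76651025   2.81683666
  45.05728181  52.84008649]
[-0.2395, 0.0036, 0.0, -0.0]
[-0.2395, 0.0036, 0.14, -0.0]
```

```bash
python3 - <<'E'
from h import *
shifts((-.0897,.26,.2,80.78),[(-.125,.03,.2,81.5),(-.125,.03,.06,81.5)])
E
```

```text
[-0.2327, 0.002, 0.0, -0.0126]
[-0.2327, 0.002, 0.14, -0.0126]
```

{"api": "drive_tool", "payload": {
  "commands": [-0.2327,0.002,0,-0.0126,1,-0.2327,0.002,0,-0.0126,1,-0.2327,0.002,0,-0.0126,1,-0.2327,0.002,0,-0.0126,1,-0.2327,0.002,0,-0.0126,1,-0.2327,0.002,0.05,-0.0126,1,-0.2327,0.002,0.09,-0.0126,1,-0.2327,0.002,0.11,-0.0126,1,-0.2327,0.002,0.11,-0.0126,1]
}}

```text
clock: 2.7
tool_pos: [0.4388, 0.0184, 0.0883]
eef_rot: [-179.7, 0.0, 87.8]
ft_force: [0.7, 0.5, 0.1]
gripper_width: 0.0005
```

```bash
python3 - <<'E'
from h import *
now(); print(r.get_state()['joint_pos'])
p,d=r.snapshot('wrist'); save(p,'w1.png'); p,d=r.snapshot('top'); save(p,'t1.png')
E
```

```text
t 2.7 jig xy [-0.1266  0.038 ] z 0.0883 jyaw 82.27 F jig [0.73 0.4 ] 0.12 w 0.0005
[ -3.38988224  33.37630073  -2.65897796 124.88843105   3.80987611
  22.1186071   78.65728542]
```

View pics/w1.png

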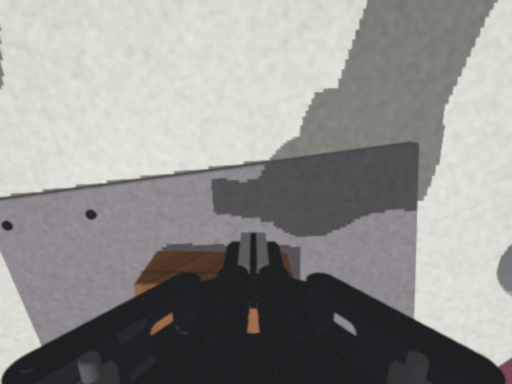

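```bash
cat >> h.py <<'E'
import json,os
def getc(): return json.load(open('cmd.json'))
def setc(c): json.dump([float(v) for v in c],open('cmd.json','w'))
def done(tx,ty,tz,ya):
    c=getc(); y=np.radians(c[3])
    c=[c[0]+tx*np.cos(y)+ty*np.sin(y), c[1]+tx*np.sin(y)-ty*np.cos(y), c[2]-tz, c[3]-np.degrees(ya)]
    setc(c); print('cmd',np.round(c,4))
E
python3 - <<'E'
from h import *
setc((*w2j(.45,.25),.2,81.5)); done(-.2327,.002,.11,-.0126); now()
shifts(getc(),[(-.125,.033,.046,81.5),(-.118,.033,.044,81.5)])
E
```

```text
cmd [-1.25500e-01  3.70000e-02  9.00000e-02  8.22219e+01]
t 2.8 jig xy [-0.1247  0.0379] z 0.0907 jyaw 82.26 F jig [ 0.3  -0.98] 0.33 w -0.0003
[-0.0039, 0.0011, 0.044, 0.0126]
[-0.0029, 0.008, 0.046, 0.0126]
```

{"api": "drive_tool", "payload": {
  "commands": [-0.004,0.001,0.03,0.0126,1,-0.004,0.001,0.044,0.0126,1,-0.003,0.005,0.046,0.0126,1,-0.003,0.008,0.046,0.0126,1,-0.003,0.008,0.046,0.0126,1]
}}

```text
clock: 3.3
tool_pos: [0.4501, 0.0149, 0.0457]
eef_rot: [179.8, -0.0, 87.1]
ft_force: [-0.4, -0.1, -0.4]
gripper_width: 0.0003
```

```bash
python3 - <<'E'
from h import *
done(-.003,.008,.046,.0126); now()
p,d=r.snapshot('scene'); save(p[120:320,120:440].repeat(2,0).repeat(2,1),'s2.png')
E
```

```text
cmd [-1.18e-01  3.29e-02  4.40e-02  8.15e+01]
t 3.3 jig xy [-0.1157  0.0334] z 0.0457 jyaw 81.51 F jig [-0.43 -0.1 ] -0.4 w 0.0003
```

View pics/s2.png

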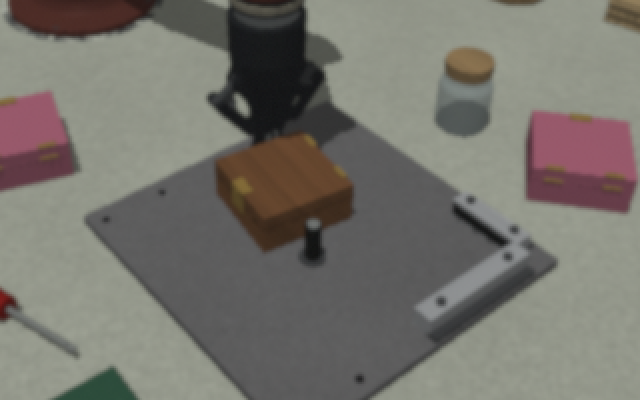

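{"api": "drive_tool", "payload": {
  "commands": [0.0005,0.004,0,0,1,0.001,0.008,0,0,1,0.0015,0.012,0,0,1,0.002,0.016,0,0,1,0.003,0.02,0,0,1,0.003,0.023,0,0,1,0.004,0.026,0,0,1,0.004,0.026,0,0,1]
}}

```text
clock: 4.15
tool_pos: [0.4763, 0.0173, 0.0443]
eef_rot: [179.8, -0.0, 87.0]
ft_force: [-0.0, 0.2, -0.3]
gripper_width: -0.0002
```

```bash
cat >> h.py <<'E'
def boxpose(tag=None):
    c=r.get_calibration('top'); p,d=r.snapshot('top')
    v0,v1,u0,u1=70,240,170,345
    vv,uu=np.mgrid[v0:v1,u0:u1]; x,y=ray(c,uu.astype(float),vv.astype(float))
    hsv=cv2.cvtColor(p,cv2.COLOR_RGB2HSV)[v0:v1,u0:u1]; D=d[v0:v1,u0:u1]
    P=np.stack([x*D,-y*D,-D],-1)@M(c).T+np.array(c['xyz'])
    mm=((hsv[...,1]>80)&(P[...,2]>.049)&(P[...,2]<.066)&(hsv[...,0]<35)).astype(np.uint8)
    n,l,s,ct=cv2.connectedComponentsWithStats(mm); mk=l==1+np.argmax(s[1:,4])
    q=np.array([w2j(a,b) for a,b in P[mk][:,:2]])*1000
    rc=cv2.minAreaRect(q.astype(np.float32)); print('box rect jig',np.round(rc[0],1),np.round(rc[1],1),round(rc[2],1),'n',mk.sum())
    if tag: 
        cr=cv2.resize(p[80:230,175:335],None,fx=3,fy=3,interpolation=cv2.INTER_CUBIC); save(np.clip(cr*1.7,0,255).astype(np.uint8),tag)
E
python3 - <<'E'
from h import *
done(.004,.026,0,0); now(); boxpose('t3.png')
E
```

```text
cmd [-9.17e-02  3.31e-02  4.40e-02  8.15e+01]
t 4.15 jig xy [-0.0894  0.0333] z 0.0443 jyaw 81.49 F jig [-0.02  0.17] -0.25 w -0.0002
box rect jig [-23.5 -50.7] [66.2 27.8] 11.4 n 172
```

View pics/t3.png

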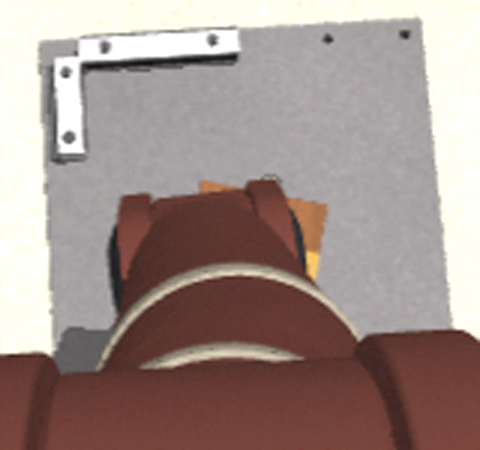

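```bash
cat >> h.py <<'E'
def arc(phis,as_,d=.119,z=.044):
    T=[]
    for f,a in zip(phis,as_):
        q=np.radians(f); x=.02-d*np.cos(q)+a*np.sin(q); y=-.02+d*np.sin(q)+a*np.cos(q); T.append((x,y,z,90-f))
    shifts(getc(),T)
E
python3 - <<'E'
from h import *
arc(np.linspace(13,37,10),np.linspace(.030,.040,10))
E
```

```text
[0.0033, 0.002, 0.0, 0.0785]
[0.0098, 0.0041, 0.0, 0.1251]
[0.0161, 0.0066, 0.0, 0.1716]
[0.0223, 0.0094, 0.0, 0.2182]
[0.0284, 0.0125, 0.0, 0.2647]
[0.0343, 0.0159, 0.0, 0.3113]
[0.0401, 0.0197, 0.0, 0.3578]
[0.0456, 0.0238, 0.0, 0.4043]
[0.0509, 0.0282, 0.0, 0.4509]
[0.056, 0.0328, 0.0, 0.4974]
```

{"api": "drive_tool", "payload": {
  "commands": [0.0033,0.002,0,0.0785,1,0.0098,0.0041,0,0.125,1,0.0161,0.0066,0,0.172,1,0.0223,0.0094,0,0.218,1,0.0284,0.0125,0,0.265,1,0.0343,0.0159,0,0.311,1]
}}

```text
clock: 4.8
tool_pos: [0.4924, 0.0505, 0.0443]
eef_rot: [180.0, 0.0, 69.1]
ft_force: [-0.9, -0.3, -0.6]
gripper_width: -0.0002
```

```bash
python3 - <<'E'
from h import *
done(.0343,.0159,0,.311); now()
p,d=r.snapshot('scene'); save(p[120:320,120:440].repeat(2,0).repeat(2,1),'s4.png');boxpose('t4.png')
E
```

```text
cmd [-7.0900e-02  6.4600e-02  4.4000e-02  6.3681e+01]
t 4.8 jig xy [-0.0702  0.0647] z 0.0443 jyaw 63.55 F jig [-0.88 -0.19] -0.64 w -0.0002
box rect jig [-35.3  -2.1] [ 81.1 102.9] 65.6 n 1032
```

View pics/s4.png

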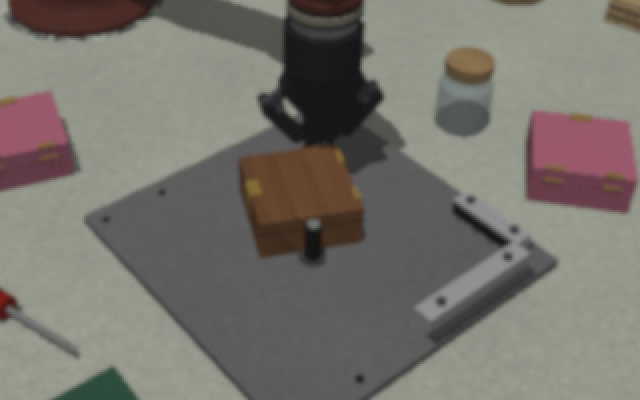

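View pics/t4.png

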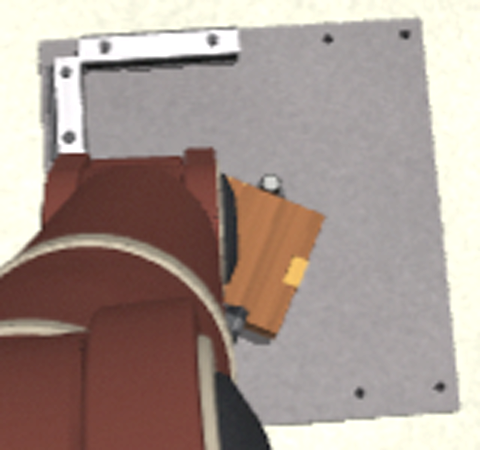

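```bash
python3 - <<'E'
from h import *
arc(np.linspace(29,56,10),np.linspace(.036,.042,10),d=.118)
E
```

```text
[0.0059, 0.0028, 0.0, 0.0468]
[0.0126, 0.0052, 0.0, 0.0992]
[0.0192, 0.008, 0.0, 0.1515]
[0.0256, 0.0111, 0.0, 0.2039]
[0.0318, 0.0147, 0.0, 0.2562]
[0.0378, 0.0185, 0.0, 0.3086]
[0.0435, 0.0227, 0.0, 0.361]
[0.0491, 0.0273, 0.0, 0.4133]
[0.0544, 0.0321, 0.0, 0.4657]
[0.0594, 0.0373, 0.0, 0.518]
```

{"api": "drive_tool", "payload": {
  "commands": [0.0059,0.0028,0,0.047,1,0.0126,0.0052,0,0.1,1,0.0192,0.008,0,0.152,1,0.0256,0.0111,0,0.204,1,0.0318,0.0147,0,0.256,1]
}}

```text
clock: 5.4
tool_pos: [0.5168, 0.0748, 0.0442]
eef_rot: [-180.0, 0.0, 54.5]
ft_force: [-1.1, 0.4, 0.0]
gripper_width: -0.0001
```

```bash
python3 - <<'E'
from h import *
done(.0318,.0147,0,.256); now()
p,d=r.snapshot('scene'); save(p[120:320,120:440].repeat(2,0).repeat(2,1),'s5.png');boxpose('t5.png')
E
```

```text
cmd [-4.36000e-02  8.66000e-02  4.40000e-02  4.90133e+01]
t 5.4 jig xy [-0.0435  0.0866] z 0.0442 jyaw 48.93 F jig [-1.03  0.46] 0.04 w -0.0001
box rect jig [-22.5  17.1] [101.7 101.9] 46.8 n 1556
```

View pics/t5.png

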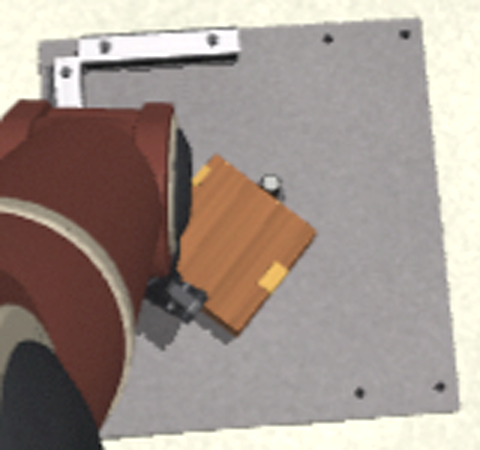

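View pics/s5.png

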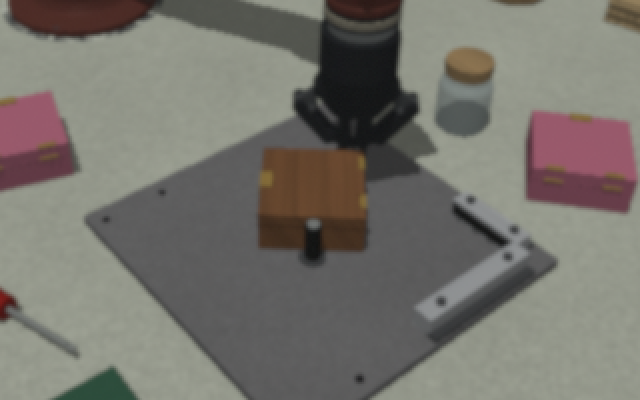

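```bash
python3 - <<'E'
from h import *
arc(np.linspace(44,62,6),[.038,.036,.034,.032,.031,.03],d=.1185)
E
```

```text
[0.0054, 0.0016, 0.0, 0.0526]
[0.0107, 0.0044, 0.0, 0.1154]
[0.0157, 0.0074, 0.0, 0.1783]
[0.0206, 0.0105, 0.0, 0.2411]
[0.0263, 0.0142, 0.0, 0.3039]
[0.0318, 0.0181, 0.0, 0.3668]
```

{"api": "drive_tool", "payload": {
  "commands": [0.0054,0.0016,0,0.053,1,0.0107,0.0044,0,0.115,1,0.0157,0.0074,0,0.178,1,0.0206,0.0105,0,0.241,1,0.0263,0.0142,0,0.304,1,0.0318,0.0181,0,0.367,1]
}}

```text
clock: 6.1
tool_pos: [0.549, 0.0914, 0.0442]
eef_rot: [-179.8, 0.1, 33.5]
ft_force: [-2.3, 2.0, 1.2]
gripper_width: 0.0001
```

```bash
python3 - <<'E'
from h import *
done(.0318,.0181,0,.367); now()
boxpose('t6.png')
E
```

```text
cmd [-9.10000e-03  9.87000e-02  4.40000e-02  2.79857e+01]
t 6.1 jig xy [-0.0099  0.1   ] z 0.0442 jyaw 27.99 F jig [-2.1   2.25] 1.18 w 0.0001
box rect jig [-13.9  26.9] [101.4 101.7] 31.2 n 1739
```

View pics/t6.png

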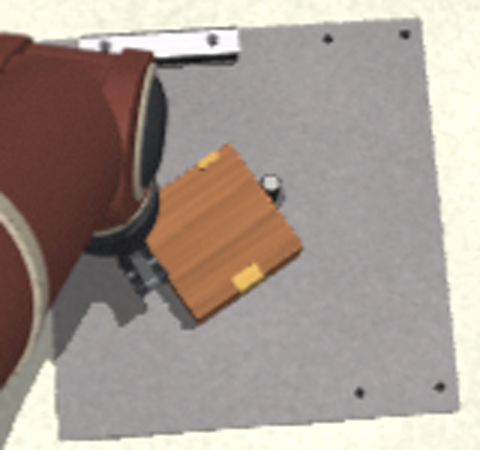

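```bash
python3 - <<'E'
from h import *
arc(np.linspace(65,89,9),[.03]*9,d=.1185)
E
```

```text
[0.0061, 0.0017, 0.0, 0.0521]
[0.0122, 0.0038, 0.0, 0.1045]
[0.0181, 0.0062, 0.0, 0.1568]
[0.0239, 0.0088, 0.0, 0.2092]
[0.0296, 0.0118, 0.0, 0.2616]
[0.0351, 0.0151, 0.0, 0.3139]
[0.0404, 0.0186, 0.0, 0.3663]
[0.0456, 0.0225, 0.0, 0.4186]
[0.0505, 0.0265, 0.0, 0.471]
```

{"api": "drive_tool", "payload": {
  "commands": [0.0061,0.0017,0,0.052,1,0.0122,0.0038,0,0.104,1,0.0181,0.0062,0,0.157,1,0.0239,0.0088,0,0.209,1,0.0296,0.0118,0,0.262,1,0.0351,0.0151,0,0.314,1,0.0404,0.0186,0,0.366,1,0.0404,0.0186,0,0.366,1]
}}

```text
clock: 6.95
tool_pos: [0.5951, 0.0975, 0.0443]
eef_rot: [180.0, -0.1, 12.7]
ft_force: [0.3, 1.4, -0.5]
gripper_width: 0.0001
```

```bash
python3 - <<'E'
from h import *
done(.0404,.0186,0,.366); now()
boxpose('t7.png')
arc([87,90],[.03]*2,d=.118)
E
```

```text
cmd [0.0353 0.1013 0.044  7.0155]
t 6.95 jig xy [0.0366 0.1016] z 0.0443 jyaw 7.14 F jig [0.39 1.4 ] -0.5 w 0.0001
box rect jig [ 3.6 35.2] [101.7 102.3] 7.7 n 1809
[0.0082, 0.0029, 0.0, 0.0701]
[0.0142, 0.0051, 0.0, 0.1224]
```

View pics/t7.png

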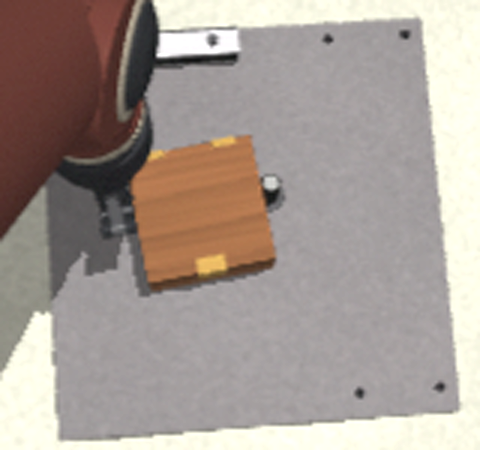

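{"api": "drive_tool", "payload": {
  "commands": [0.004,0.0015,0,0.035,1,0.0075,0.003,0,0.07,1,0.0105,0.0038,0,0.1,1,0.0105,0.0038,0,0.1,1,0.0105,-0.008,0,0.1,1,0.005,-0.012,-0.03,0.1,1,0.0,-0.012,-0.07,0.1,1,-0.04,-0.012,-0.09,0.1,1,-0.08,-0.012,-0.09,0.1,1,-0.12,-0.012,-0.09,0.1,1]
}}

```text
clock: 8.0
tool_pos: [0.4732, 0.082, 0.1352]
eef_rot: [179.9, -0.1, 6.8]
ft_force: [0.1, 0.7, -0.5]
gripper_width: 0.0001
```

```bash
python3 - <<'E'
from h import *
done(-.12,-.012,-.09,.1); now()
boxpose('t8.png')
E
```

```text
cmd [-0.0853  0.0985  0.134   1.2859]
t 8.0 jig xy [-0.0863  0.098 ] z 0.1352 jyaw 1.26 F jig [0.12 0.69] -0.47 w 0.0001
box rect jig [ 9.3 36.5] [103.5  99.6] 3.3 n 1385
```

View pics/t8.png

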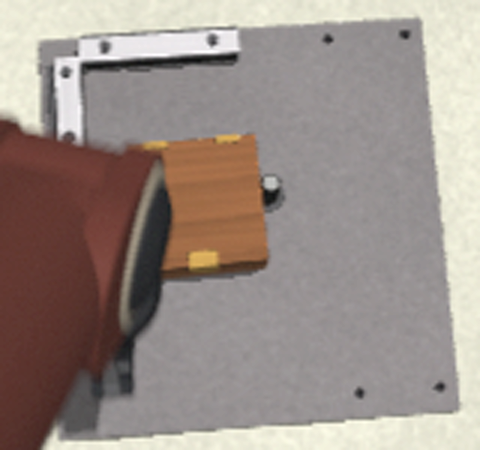

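```bash
python3 - <<'E'
from h import *
shifts(getc(),[(-.07,.034,.12,90),(-.07,.034,.044,90),(-.062,.034,.044,90)])
E
```

```text
[0.0138, 0.0649, 0.014, -1.5484]
[0.0138, 0.0649, 0.09, -1.5484]
[0.0218, 0.065, 0.09, -1.5484]
```

{"api": "drive_tool", "payload": {
  "commands": [0.0138,0.0649,0.014,-1.548,1,0.0138,0.0649,0.014,-1.548,1,0.0138,0.0649,0.014,-1.548,1,0.0138,0.0649,0.014,-1.548,1,0.0138,0.0649,0.014,-1.548,1,0.0138,0.0649,0.014,-1.548,1,0.0138,0.0649,0.014,-1.548,1,0.0138,0.0649,0.014,-1.548,1,0.0138,0.0649,0.014,-1.548,1,0.0138,0.0649,0.014,-1.548,1]
}}

```text
clock: 9.05
tool_pos: [0.4957, 0.0193, 0.1202]
eef_rot: [-180.0, 0.1, 93.1]
ft_force: [0.5, -0.4, -0.4]
gripper_width: 0.0
```

```bash
python3 - <<'E'
from h import *
done(.0138,.0649,.014,-1.548); now()
boxpose('t9.png')
shifts(getc(),[(-.07,.034,.12,90),(-.07,.034,.044,90),(-.062,.034,.044,90)])
E
```

```text
cmd [-7.00000e-02  3.40000e-02  1.20000e-01  8.99798e+01]
t 9.05 jig xy [-0.07    0.0334] z 0.1202 jyaw 87.53 F jig [ 0.46 -0.43] -0.44 w 0.0Traceback (most recent call last):
  File "<stdin>", line 3, in <module>
  File "h.py", line 44, in boxpose
    n,l,s,ct=cv2.connectedComponentsWithStats(mm); mk=l==1+np.argmax(s[1:,4])
                                                           ~~~~~~~~~^^^^^^^^^
    return _wrapfunc(a, 'argmax', axis=axis, out=out, **kwds)
    return bound(*args, **kwds)
ValueError: attempt to get argmax of an empty sequence
```

```bash
python3 - <<'E'
from h import *
now();c=getc(); c[3]=87.2; setc(c)
shifts(c,[(-.07,.034,.12,90),(-.07,.034,.044,90),(-.058,.034,.044,90)])
E
```

```text
t 9.1 jig xy [-0.0699  0.0331] z 0.1203 jyaw 87.72 F jig [-0.52 -1.1 ] -0.22 w 0.0
[0.0, 0.0, 0.0, -0.0489]
[0.0, 0.0, 0.076, -0.0489]
[0.0006, 0.012, 0.076, -0.0489]
```

{"api": "drive_tool", "payload": {
  "commands": [0,0,0.03,-0.042,1,0,0,0.06,-0.042,1,0,0,0.076,-0.042,1,0.0,0.004,0.076,-0.042,1,0,0.004,0.076,-0.042,1]
}}

```text
clock: 9.6
tool_pos: [0.5008, 0.02, 0.0445]
eef_rot: [179.9, 0.1, 95.1]
ft_force: [0.3, -0.6, 1.1]
gripper_width: -0.0001
```

```bash
python3 - <<'E'
from h import *
done(0,.004,.076,-.042); now()
p,d=r.snapshot('scene'); save(p[120:320,120:440].repeat(2,0).repeat(2,1),'s9.png')
E
```

```text
cmd [-6.60000e-02  3.38000e-02  4.40000e-02  8.96064e+01]
t 9.6 jig xy [-0.0648  0.0337] z 0.0445 jyaw 89.54 F jig [ 0.23 -0.67] 1.09 w -0.0001
```

View pics/s9.png

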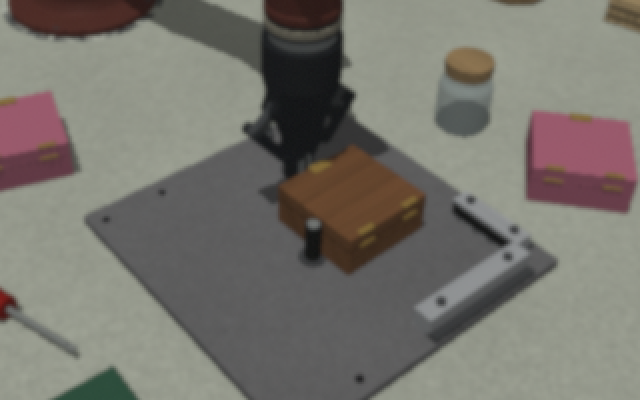

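{"api": "drive_tool", "payload": {
  "commands": [0,0.006,0,0,1,0,0.012,0,0,1,0,0.017,0,0,1,0,0.022,0,0,1,0.0005,0.027,0,0,1,0.0005,0.032,0,0,1,0.001,0.037,0,0,1]
}}

```text
clock: 10.35
tool_pos: [0.5333, 0.0246, 0.0443]
eef_rot: [-179.5, -0.0, 95.2]
ft_force: [-5.0, 1.1, 2.9]
gripper_width: -0.0001
```

```bash
python3 - <<'E'
from h import *
done(.001,.037,0,0); now()
try: boxpose('t10.png')
except Exception as e: print(e)
p,d=r.snapshot('scene'); save(p[120:320,120:440].repeat(2,0).repeat(2,1),'s10.png')
E
```

```text
cmd [-2.90000e-02  3.45000e-02  4.40000e-02  8.96064e+01]
t 10.35 jig xy [-0.032   0.0351] z 0.0443 jyaw 89.64 F jig [-4.85  1.58] 2.92 w -0.0001
attempt to get argmax of an empty sequence
```

View pics/s10.png

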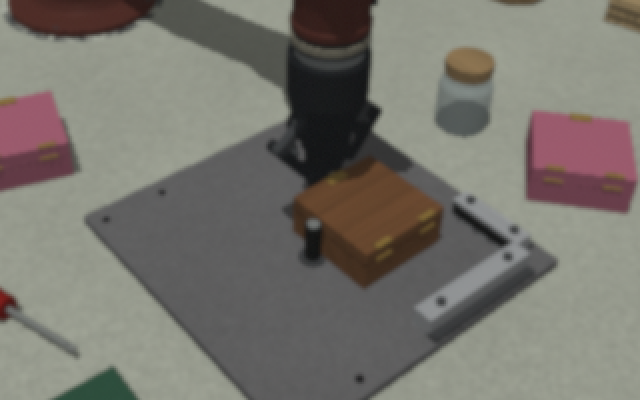

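```bash
cat >> h.py <<'E'
def boxpose2(tag=None):
    c=r.get_calibration('scene'); p,d=r.snapshot('scene')
    vv,uu=np.mgrid[0:384,0:512]; x,y=ray(c,uu.astype(float),vv.astype(float))
    hsv=cv2.cvtColor(p,cv2.COLOR_RGB2HSV)
    P=np.stack([x*d,-y*d,-d],-1)@M(c).T+np.array(c['xyz'])
    Q=(P[...,:2]-JO)@JR*1000
    mm=((hsv[...,1]>90)&(P[...,2]>.0515)&(P[...,2]<.066)&(hsv[...,0]<35)&(hsv[...,0]>2)&(abs(Q[...,0])<170)&(abs(Q[...,1])<160)).astype(np.uint8)
    n,l,s,ct=cv2.connectedComponentsWithStats(mm); mk=l==1+np.argmax(s[1:,4])
    rc=cv2.minAreaRect(Q[mk].astype(np.float32)); print('scene rect jig',np.round(rc[0],1),np.round(rc[1],1),round(rc[2],1),'n',mk.sum(),'z',P[mk][:,2].mean().round(4))
    if tag: save(p[120:320,120:440].repeat(2,0).repeat(2,1),tag)
E
python3 - <<'E'
from h import *
boxpose2()
E
```

```text
scene rect jig [31.8 37.7] [103.4 101.3] 0.9 n 1996 z 0.0561
```

{"api": "drive_tool", "payload": {
  "commands": [0,0.005,0,0,1,0,0.01,0,0,1,0,0.015,0,0,1,0.0005,0.02,0,0,1,0.0005,0.025,0,0,1,0.001,0.03,0,0,1,0.001,0.035,0,0,1,0.001,0.04,0,0,1]
}}

```text
clock: 11.3
tool_pos: [0.5769, 0.0295, 0.0441]
eef_rot: [180.0, -0.0, 95.2]
ft_force: [-2.2, 1.1, -1.4]
gripper_width: -0.0001
```

```bash
python3 - <<'E'
from h import *
done(.001,.04,0,0); now()
boxpose2('s11.png')
E
```

```text
cmd [1.10000e-02 3.52000e-02 4.40000e-02 8.96064e+01]
t 11.3 jig xy [0.0119 0.0357] z 0.0441 jyaw 89.64 F jig [-2.13  1.32] -1.36 w -0.0001
scene rect jig [71.9 34.7] [101.2 105.1] 87.4 n 2192 z 0.0562
```

View pics/s11.png

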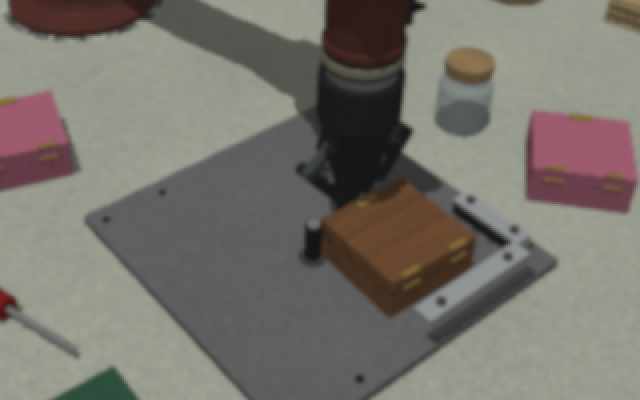

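{"api": "drive_tool", "payload": {
  "commands": [0,0.003,0,0,1,0,0.006,0,0,1,0,0.009,0,0,1,0,0.011,0,0,1,0,0.012,0,0,1,0,0.013,0,0,1]
}}

```text
clock: 11.95
tool_pos: [0.5883, 0.0297, 0.0444]
eef_rot: [-179.9, 0.0, 95.1]
ft_force: [-5.0, -2.0, 4.1]
gripper_width: -0.0
```

```bash
python3 - <<'E'
from h import *
done(0,.013,0,0); now()
boxpose2()
E
```

```text
cmd [2.40000e-02 3.51000e-02 4.40000e-02 8.96064e+01]
t 11.95 jig xy [0.0233 0.0349] z 0.0444 jyaw 89.59 F jig [-5.21 -1.5 ] 4.07 w -0.0
scene rect jig [82.6 35.1] [101.6 105.2] 88.8 n 2237 z 0.0562
```

{"api": "drive_tool", "payload": {
  "commands": [0,0.0005,0,0,1,0,0.001,0,0,1,0,0.0015,0,0,1,0,0.0015,0,0,1]
}}

```text
clock: 12.4
tool_pos: [0.5884, 0.0298, 0.0444]
eef_rot: [-179.7, 0.0, 95.1]
ft_force: [-7.5, -2.2, 6.3]
gripper_width: 0.0001
```

```bash
python3 - <<'E'
from h import *
done(0,.0015,0,0); now()
E
```

```text
cmd [2.55000e-02 3.51000e-02 4.40000e-02 8.96064e+01]
t 12.4 jig xy [0.0233 0.0349] z 0.0444 jyaw 89.6 F jig [-7.69 -1.42] 6.28 w 0.0001
```

{"api": "drive_tool", "payload": {
  "commands": [0,0.0005,0,0,1,0,0.001,0,0,1,0,0.0015,0,0,1,0,0.0015,0,0,1,0,0.0015,0,0,1,0,0.0015,0,0,1,0,0.0015,0,0,1,0,0.0015,0,0,1]
}}

```text
clock: 13.2
tool_pos: [0.5884, 0.0298, 0.0444]
eef_rot: [-179.5, 0.0, 95.1]
ft_force: [-9.9, -2.0, 8.2]
gripper_width: 0.0
```

```bash
python3 - <<'E'
from h import *
done(0,.0015,0,0); now(); boxpose2('s12.png')
E
```

```text
cmd [2.70000e-02 3.51000e-02 4.40000e-02 8.96064e+01]
t 13.2 jig xy [0.0234 0.0349] z 0.0444 jyaw 89.6 F jig [-10.09  -1.03] 8.15 w 0.0
scene rect jig [82.9 35.7] [102.4 105.1] 87.7 n 2238 z 0.0562
```

View pics/s12.png

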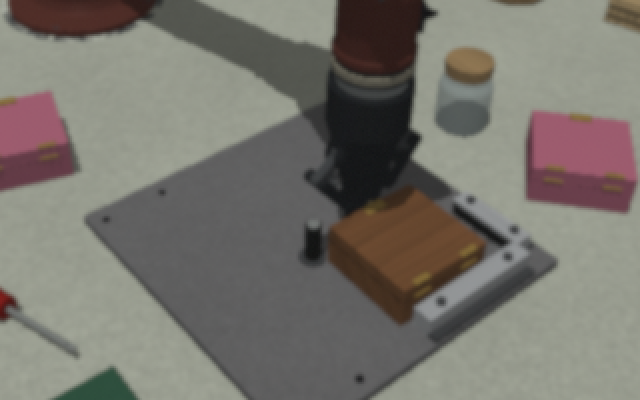

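```bash
python3 - <<'E'
from h import *
shifts(getc(),[(.008,.035,.044,89.6),(.005,.035,.12,89.6),(.083,-.048,.12,0),(.083,-.048,.044,0)])
E
```

```text
[-0.0003, -0.019, 0.0, 0.0001]
[-0.0003, -0.022, -0.076, 0.0001]
[-0.0827, 0.0566, -0.076, 1.5639]
[-0.0827, 0.0566, 0.0, 1.5639]
```

{"api": "drive_tool", "payload": {
  "commands": [0,-0.006,0,0,1,0,-0.019,0,0,1,0,-0.022,-0.04,0,1,0,-0.022,-0.076,0,1,0,-0.022,-0.076,0.15,1,-0.04,0.016,-0.076,0.3,1,-0.0827,0.0566,-0.076,0.45,1,-0.0827,0.0566,-0.076,0.6,1,-0.0827,0.0566,-0.076,0.75,1,-0.0827,0.0566,-0.076,0.9,1]
}}

```text
clock: 14.25
tool_pos: [0.6582, -0.047, 0.1205]
eef_rot: [179.8, -0.2, 43.2]
ft_force: [-0.1, 0.4, -1.0]
gripper_width: -0.0002
```

```bash
python3 - <<'E'
from h import *
done(-.0827,.0566,-.076,.9); now(); boxpose('t13.png');boxpose2()
shifts(getc(),[(.083,-.048,.12,0),(.083,-.048,.044,0)])
E
```

```text
cmd [ 0.083  -0.048   0.12   38.0402]
t 14.25 jig xy [ 0.0854 -0.0483] z 0.1205 jyaw 37.69 F jig [-0.09  0.42] -1.05 w -0.0002
box rect jig [108.6  78.5] [26. 68.] 65.4 n 196
scene rect jig [89.4 34.5] [100.4  91.4] 88.3 n 1876 z 0.0561
[-0.0, 0.0, 0.0, 0.6639]
[-0.0, 0.0, 0.076, 0.6639]
```

View pics/t13.png

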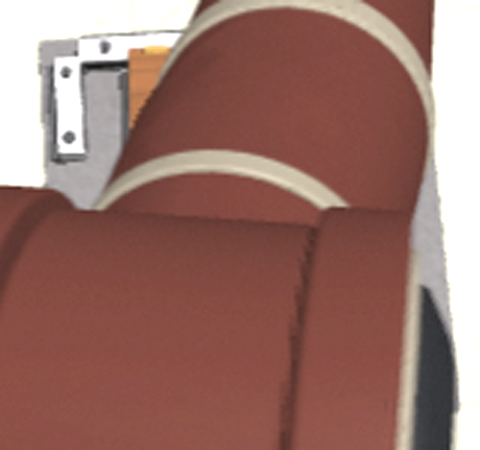

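Box is against the far bar, with its left side visible, parallel to the bar. Now I lower the tool beside the right face.

{"api": "drive_tool", "payload": {
  "commands": [0,0,0,0.149,1,0,0,0,0.298,1,0,0,0,0.447,1,0,0,0,0.596,1,0,0,0.03,0.664,1,0,0,0.06,0.664,1,0,0,0.076,0.664,1,0,0,0.076,0.664,1]
}}

```text
clock: 15.15
tool_pos: [0.6547, -0.0458, 0.0417]
eef_rot: [-179.9, 0.2, 5.7]
ft_force: [-0.2, 0.1, -0.6]
gripper_width: 0.0001
```

```bash
python3 - <<'E'
from h import *
done(0,0,.076,.664); now(); boxpose2('s14.png')
E
```

```text
cmd [ 0.083  -0.048   0.044  -0.0042]
t 15.15 jig xy [ 0.0821 -0.0468] z 0.0417 jyaw 0.16 F jig [-0.23  0.12] -0.61 w 0.0001
scene rect jig [86.  34.6] [99.4 97.9] 88.5 n 1554 z 0.0562
```

View pics/s14.png

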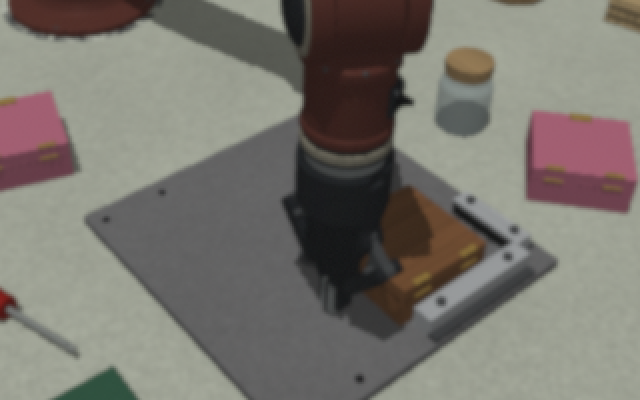

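{"api": "drive_tool", "payload": {
  "commands": [0,-0.006,0,0,1,0,-0.012,0,0,1,0,-0.017,0,0,1,0,-0.021,0,0,1,0,-0.025,0,0,1,0,-0.03,0,0,1,0,-0.035,0,0,1]
}}

```text
clock: 15.9
tool_pos: [0.6534, -0.0136, 0.0452]
eef_rot: [179.8, -0.1, 5.5]
ft_force: [0.5, -3.8, 3.2]
gripper_width: 0.0002
```

```bash
python3 - <<'E'
from h import *
done(0,-.035,0,0); now(); boxpose2('s15.png')
E
```

```text
cmd [ 0.083  -0.013   0.044  -0.0042]
t 15.9 jig xy [ 0.0839 -0.0145] z 0.0452 jyaw -0.07 F jig [ 0.08 -3.85] 3.16 w 0.0002
scene rect jig [90.5 45.4] [ 89.2 102.7] 0.6 n 1090 z 0.0561
```

View pics/s15.png

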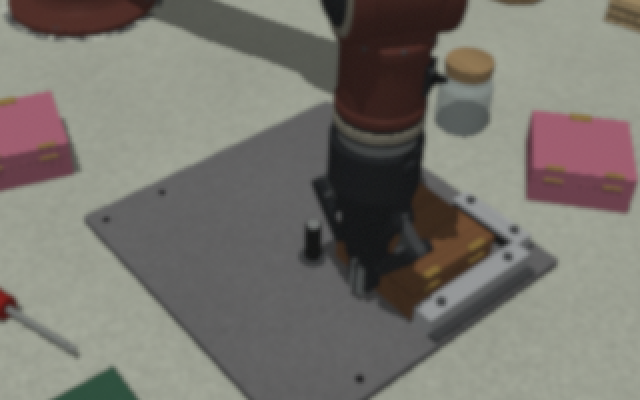

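Sliding along the far bar and still square. Continuing.

{"api": "drive_tool", "payload": {
  "commands": [0,-0.004,0,0,1,0,-0.008,0,0,1,0,-0.012,0,0,1,0,-0.016,0,0,1,0,-0.019,0,0,1,0,-0.021,0,0,1,0,-0.022,0,0,1]
}}

```text
clock: 16.65
tool_pos: [0.6505, 0.0104, 0.0443]
eef_rot: [180.0, 0.0, 5.6]
ft_force: [-0.2, -5.1, 3.8]
gripper_width: 0.0001
```

```bash
python3 - <<'E'
from h import *
done(0,-.022,0,0); now(); boxpose2()
E
```

```text
cmd [ 0.083   0.009   0.044  -0.0042]
t 16.65 jig xy [0.0833 0.0096] z 0.0443 jyaw 0.03 F jig [-0.65 -5.02] 3.8 w 0.0001
scene rect jig [93.2 68.1] [84.2 98.8] 2.4 n 926 z 0.0561
```

{"api": "drive_tool", "payload": {
  "commands": [0,-0.0005,0,0,1,0,-0.001,0,0,1,0,-0.0015,0,0,1,0,-0.002,0,0,1,0,-0.002,0,0,1]
}}

```text
clock: 17.2
tool_pos: [0.6502, 0.0123, 0.0442]
eef_rot: [-180.0, 0.0, 5.6]
ft_force: [-0.3, -4.9, 3.3]
gripper_width: -0.0001
```

```bash
python3 - <<'E'
from h import *
done(0,-.002,0,0); now()
E
```

```text
cmd [ 0.083   0.011   0.044  -0.0042]
t 17.2 jig xy [0.0832 0.0115] z 0.0442 jyaw 0.02 F jig [-0.76 -4.86] 3.32 w -0.0001
```

Still sliding (the force is unchanged).

{"api": "drive_tool", "payload": {
  "commands": [0,-0.0005,0,0,1,0,-0.001,0,0,1,0,-0.0015,0,0,1,0,-0.002,0,0,1,0,-0.002,0,0,1]
}}

```text
clock: 17.7
tool_pos: [0.65, 0.0142, 0.0443]
eef_rot: [180.0, 0.0, 5.6]
ft_force: [-0.4, -4.4, 3.4]
gripper_width: -0.0001
```

```bash
python3 - <<'E'
from h import *
done(0,-.002,0,0); now()
E
```

```text
cmd [ 0.083   0.013   0.044  -0.0042]
t 17.7 jig xy [0.0832 0.0134] z 0.0443 jyaw 0.03 F jig [-0.82 -4.3 ] 3.44 w -0.0001
```

{"api": "drive_tool", "payload": {
  "commands": [0,-0.0005,0,0,1,0,-0.001,0,0,1,0,-0.0015,0,0,1,0,-0.002,0,0,1,0,-0.0025,0,0,1,0,-0.0025,0,0,1]
}}

```text
clock: 18.3
tool_pos: [0.65, 0.0143, 0.0443]
eef_rot: [179.8, -0.0, 5.5]
ft_force: [0.6, -6.7, 2.0]
gripper_width: -0.0002
```

```bash
python3 - <<'E'
from h import *
done(0,-.0025,0,0); now(); boxpose('t16.png'); boxpose2('s16.png')
E
```

```text
cmd [ 0.083   0.0155  0.044  -0.0042]
t 18.3 jig xy [0.0832 0.0135] z 0.0443 jyaw -0.06 F jig [-0.08 -6.72] 2.01 w -0.0002
box rect jig [54.5 41.5] [30.3 47.1] 86.1 n 174
scene rect jig [91.1 71.9] [83.4 99.4] 0.9 n 919 z 0.0561
```

View pics/s16.png

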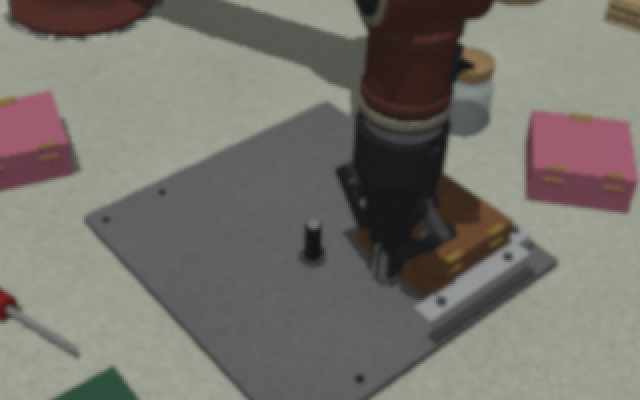

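Contact: the tool stopped at y = 13.5 mm while the force rose. Now I raise it to about 10 N and hold.

{"api": "drive_tool", "payload": {
  "commands": [0,-0.0007,0,0,1,0,-0.0014,0,0,1,0,-0.002,0,0,1,0,-0.002,0,0,1,0,-0.002,0,0,1,0,-0.002,0,0,1,0,-0.002,0,0,1,0,-0.002,0,0,1,0,-0.002,0,0,1]
}}

```text
clock: 19.3
tool_pos: [0.6501, 0.0143, 0.0443]
eef_rot: [179.7, -0.1, 5.4]
ft_force: [2.4, -9.7, 1.8]
gripper_width: 0.0003
```

```bash
python3 - <<'E'
from h import *
done(0,-.002,0,0); now(); boxpose2()
E
```

```text
cmd [ 0.083   0.0175  0.044  -0.0042]
t 19.3 jig xy [0.0833 0.0135] z 0.0443 jyaw -0.13 F jig [ 1.45 -9.84] 1.76 w 0.0003
scene rect jig [90.8 72.8] [85.  98.8] 0.5 n 905 z 0.0561
```

Held at about 9.8 N. I back off straight, lift, move clear and check.

{"api": "drive_tool", "payload": {
  "commands": [0,0.004,0,0,1,0,0.016,0,0,1,0,0.025,0,0,1,0,0.025,-0.04,0,1,0,0.025,-0.085,0,1,-0.03,0.065,-0.13,0,1,-0.06,0.105,-0.15,0,1,-0.1,0.135,-0.16,0,1,-0.12,0.18,-0.16,0,1,-0.12,0.22,-0.16,0,1]
}}

```text
clock: 20.35
tool_pos: [0.5496, -0.2053, 0.2048]
eef_rot: [-179.8, 0.1, 5.7]
ft_force: [0.8, -0.3, 0.8]
gripper_width: 0.0001
```

```bash
python3 - <<'E'
from h import *
done(-.12,.22,-.16,0); now(); boxpose('t17.png'); boxpose2('s17.png')
E
```

```text
cmd [-0.037  -0.2025  0.204  -0.0042]
t 20.35 jig xy [-0.038  -0.1954] z 0.2048 jyaw 0.12 F jig [ 0.78 -0.4 ] 0.82 w 0.0001
box rect jig [82.1 74.9] [ 99.5 103. ] 88.5 n 1785
scene rect jig [83.  72.6] [ 99.1 100.9] 89.6 n 2039 z 0.0561
```

View pics/t17.png

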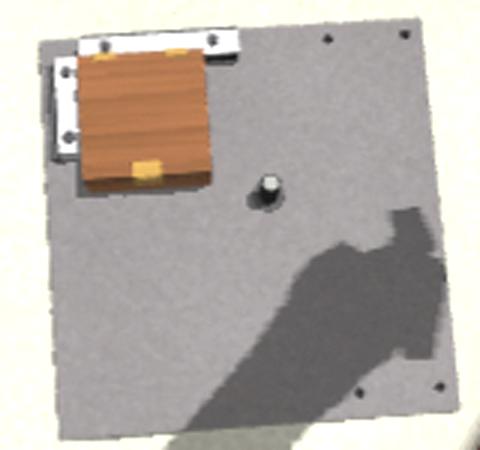

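View pics/s17.png

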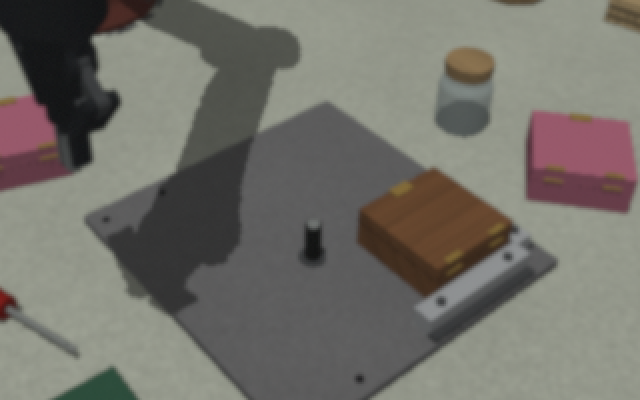

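```bash
python3 - <<'E'
from h import *
boxpose(); print(r.sign_off())
E
```

```text
box rect jig [82.2 75.1] [ 99.3 102.9] 89.5 n 1786
the job is handed in; nothing more can be done
None
```

I turned the box clockwise round the post with the closed fingers and seated it in the corner, then handed the job in. It reported no verdict.

- **Turn:** the clasp now faces the near edge. The camera poses part-way round matched the box lying against the post (face 56–58 mm from its axis, against 58 mm expected).
- **Far bar:** I pressed at about 10 N, held for half a second. The tool stopped dead while the force rose, so the box was against the bar.
- **Left bar:** I pressed at about 9.8 N, held for half a second, with the same sign of contact.
- **Final check:** with the arm clear, the two cameras put the box centre at x = 82 to 83 mm and y = 73 to 75 mm in the jig's frame. It looks flush with both bars.
- **Limits:** the highest side force I read was about 10 N, plus up to 8 N upward on the tool during the far press. The force is only read at the end of each move, so I did not see it in between. The box did not tip, and I saw no sign of the bystanders moving in the scene pictures. Handed in at about 20 s on the robot's clock, of the 72 s allowed.

**Where the checks disagreed:** the cameras differ by about 1 mm in x and 2.5 mm in y. The box's angle to the jig reads between 0.4 and 1.5 degrees, close to their noise, so the cameras don't pin it any closer. I did not measure the gap to either bar after letting go.

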